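# Set the washed ink beaker and ink slab out to dry

## Task

Set the washed ink-mixing kit out to dry: turn the aluminium beaker that lies in the wire cradle upside down and lower it gently all the way onto the free blue drying peg, and take the white ink slab out of its black slot and lean it upright against the orange rail of the green drying rest, its lower edge on the green plate between the rail and the toe strip. Leave the spare beaker on the other peg, the ink can and the wash bottle where they stand, and leave both pieces standing by themselves.

Things in the scene. Friction and masses are not known exactly. Their poses are not given: they have to be found in the camera images.
- beaker: The washed beaker: bare aluminium straight cup, outer diameter 60 mm, length 100 mm, wall 3 mm, floor 4 mm thick, open at one end, about 0.16 kg. Origin: centre of its closed end's outer face; its z axis runs along the beaker from the closed end to the mouth. At the start it lies on the cradle, mouth 15 degrees below level, free to be lifted straight up.
- beaker_mouth (a point): Centre of the beaker's mouth, 100 mm from its origin along its z axis.
- cradle: Fixed wire drain cradle: blue base 150 x 70 x 6 mm; two 8 mm steel rods 36 mm apart run under the beaker at 15 degrees, with a low cross rod (7 mm lip) before the mouth; nothing rises beside the beaker. Origin: centre of the base's underside; x axis points the way the mouth faces (level). The beaker's axis passes 85 mm above the origin.
- peg_free: The free drying peg, fixed, blue plastic: round foot 90 mm across and 8 mm thick, upright post 40 mm in diameter, tapering over its last 14 mm to a flat 28 mm tip at 126 mm height. Origin: centre of the foot's underside, z up. The beaker (54 mm inside) hangs with its floor on the tip: its closed end's outer face is then at 130 mm and its rim 30 mm above the table.
- peg_taken: The other drying peg, the same in shape, with the spare beaker on it. Origin: centre of the foot's underside. Which peg stands on which side varies.
- spare_beaker: Bystander: a second beaker like the first, upside down on the taken peg, its top at 130 mm. Origin: centre of its closed end (upper) outer face. It hangs loose on the peg.
- slab: White ink slab, rigid rectangular plate 150 mm tall, 110 mm wide, 10 mm thick, about 0.38 kg. Origin: centre of its lower edge face; x axis through the thickness, y along the width, z up along its height. At the start it stands upright in the slot, its lower edge 8 mm and its top edge 158 mm above the table.
- slab_top (a point): Centre of the slab's upper edge, 150 mm from its origin along z.
- slot: Fixed black slot block for the slab: base 70 x 80 x 8 mm and two walls, 80 mm long along its y axis, up to 42 mm above the table, with a 13 mm gap between them. Origin: centre of its underside. The slab pulls out straight up.
- rest: Fixed drying rest: green plate 6 mm thick, 170 mm along its y axis, x = -70 to +50 mm; orange rail (see rest_rail) on posts at y = -75 and +75 mm; green toe strip at x = +22 to +30 mm, 9 mm above the plate. Origin: at table level under the plate; x axis from rail to toe strip, roughly towards the robot; z up. The slab's foot goes between rail and strip, its top leaning over the rail to -x.
- rest_rail (a point): Middle of the orange rail's centre line: round bar 10 mm thick along the rest's y axis, at x = -45 mm and 65 mm above the table in the rest's frame. For a lean of 22 degrees the slab's rail-side lower edge stands on the plate at x = -16 mm.
- ink_can: Bystander: grey ink can, 68 mm across, 85 mm tall. Origin: centre of its underside.
- wash_bottle: Bystander: white bottle with a red cap, 60 mm across, 160 mm tall. Origin: centre of its underside.
Not all that is in view belongs to the job. There is more than one size of the slab; the one meant has the size given above.

How it is judged:
By the outcome, as a careful person would: the job done as asked, in the order asked, and still so for the second after the job is handed in, with the robot touching nothing.
It also fails if it takes over 66 s, if anything falls off the work surface, if the arm or the gripper's body presses on something with over 40 N, if the wrist force passes 120 N, or if a joint passes its speed limit or range.

## Robot

A 7-joint arm with a two-finger parallel gripper is mounted at the origin on the work surface. World frame = base frame: x ahead of the robot, y to its left, z up, the work surface at z = 0. Lengths are in m, angles in degrees, forces in N, time in s.
With the tool pointing down it reaches from about 0.425 to 0.875 m from the base axis. Payload 4.7 kg.
Tool frame: the origin (TCP) lies at the very end of the fingers, on their centre line; the grasp point (between the pads) lies 19 mm behind it; z points along the fingers, y is the line along which they close (so a half turn about z gives the same grasp; the last joint's range is limited). The gripper opens to 87 mm and grips with 3 to 60 N. Pads are 19 mm wide; open, the fingers measure 117 mm over their backs; the gripper's body (75 mm by 190 mm) begins 51 mm behind the grasp point.
Start: joints at [66.412, 18.392, -4.016, 83.108, 1.295, 78.541, -3.26], TCP at [0.268, -0.592, 0.223] pointing down, gripper open.
Joint ranges: [-163.93, 163.93], [-17.29, 119.83], [-79.2, 71.16], [3.27, 140.29], [-89.18, 269.18], [5.43, 117.66], [-154.24, 154.24]. Speed limits (degrees/s): [147.25, 147.25, 180, 180, 180, 180, 180].

## Interface

Orientations are given as [roll, pitch, yaw] about the fixed x, y, z axes, in that order (R = Rz(yaw) Ry(pitch) Rx(roll)).
In Python, from cell import get_obs, read_camera, sign_off, silhouettes gives the robot as it stands.
- The arm moves only by the tool play_rows, never from a script. Its argument "steps" is a list that holds one entry, the list of rows, each a list of 7 numbers: the shift along the tool's x, y, z in m, then the turn, a rotation vector about the tool's x, y, z in rad, then the finger opening in m, from 0 to 0.087. A call has 1 to 12 rows; each row shifts and turns the commanded pose from where the row before left it, along the tool's axes as they then stand; what a row does not reach is not made up. A row lasts 1/10 s, in which the tool goes at most 50 mm and 8.59 degrees, less where a joint would pass 70% of its speed; a pose out of reach is approached as far as the arm can. A call is refused whole if a number of a shift passes 0.05 or a number of a turn 0.15, either way. A call with a gripper value outside its range is refused whole. The fingers move at their own pace and stop on an object; "force" is the grip in N (left out, the last holds). Time passes only in rows, so rows that do not move let the fingers close. It gives the time, the measured TCP pose, the force, the opening and the grip force at its end, in the units of the state.
- get_obs(): the state, without advancing time (a new reading comes with each control period).
- read_camera(name): name is "scene" or "top" or "wrist"; returns a dict with "frame" (384x512x3 uint8, red, green, blue), "intrinsics" (3x3 intrinsics, pixels), "k1" (the pictures are not rectified: a ray, as slopes to the right and down, at radius r is drawn at 1 + k1 r^2 times it, then the intrinsics apply), "view" (4x4, takes a point from world to camera coordinates). Camera axes: x right, y up, looking along -z (the intrinsics and any distortion apply to the point x, -y, -z); pixel columns grow to the right and rows downward; lengths in m; the calibration is good to about 2 mm. A picture is of the moment at which its call begins. There is no depth.
- sign_off(): hands the job in; it is judged then, once.
Trained networks look in the newest picture that a camera, given by its name, has taken for a name from the list of things; names that differ only in an ending like _2 or _b are one class to them, and where a whole thing is asked for, a point or a joint stands for the part that bears it (a point fixed in the world has none). Each returns a list of dicts, best first, with "p" (0 to 1); they miss things now and then, are a little off and sometimes report something else, mostly with a low value. They report only what shows in the picture. A call takes as long as a camera call. They do not tell look-alikes from the thing itself.
- silhouettes(camera, name): "pixels" (384x512 bool, what is visible of it) and "extent" ([left, top, right, bottom] in pixels, round what is visible of it).
The state is a dict: "time_s": time; "qpos": joint angles; "joint_velocities": joint speeds; "effort": joint torques, N m; "tool_pos": TCP position; "tool_rot": TCP orientation; "force": force on the tool from outside, world axes, zero at the start; "wrist_torque": the same for the moment, N m; "grip_width": finger opening in m; "grasp_force": force on a finger pad.
Only numpy, scipy, OpenCV 4.12 (cv2) and the standard library are available. Lean on these libraries where they do the work, as an engineer would, in place of code of your own. Each camera call takes 0.05 s, during which the arm holds its last target. There are 200 camera calls.

## Working session

There is one attempt and no reset: what is moved stays moved. The work goes in short steps, Python scripts to look and compute and a tool call to move; the robot and the scene stay as the last step left them, time stands still between calls to the robot, and variables do not carry over. Pictures are saved under pics/ and viewed, at most 11 in all, crops included, and the job is handed in when it is done.

Besides the shell and the picture viewer there is one more tool, called after "Emit:" as name(argument=value, ...) on one line, values as JSON. play_rows: Moves the arm, as the interface text tells. Its arguments: {"type":"object","properties":{"steps":{"type":"array","items":{"type":"array","items":{"type":"array","items":{"type":"number"}}}},"force":{"type":"number"}},"required":["steps"]}

```bash
ls; mkdir -p pics; python3 - <<'E'
from cell import *
import cv2,numpy as np
o=get_obs();print(o['time_s'],o['tool_pos'],o['tool_rot'],o['qpos'],o['grip_width'])
ims=[]
for n in("scene","top"):
    c=read_camera(n);cv2.imwrite(f"pics/{n}0.png",c["frame"][:,:,::-1]);print(n,c["intrinsics"],c["k1"],np.round(c["view"],4).tolist())
    for k in["beaker","cradle","peg_free","peg_taken","spare_beaker","slab","slot","rest","ink_can","wash_bottle"]:
        print(k,[(round(s["p"],2),[int(v) for v in s["extent"]]) for s in silhouettes(n,k)])
E
```

```text
pics
0.0 [ 0.2682219  -0.59148841  0.22151265] [-1.79895528e+02  7.20364610e-03  2.44008802e+01] [66.41072221 18.43598924 -4.01682703 83.17305831  1.29694666 78.54077911
 -3.25973072] 0.0871702224866103
scene [[400.45719242   0.         254.29185074]
 [  0.         400.45719242 197.34321878]
 [  0.           0.           1.        ]] -0.09901788945427491 [[0.5696, 0.8219, -0.0073, -0.3151], [-0.4709, 0.3336, 0.8167, 0.167], [0.6736, -0.4617, 0.5771, -1.4362], [0.0, 0.0, 0.0, 1.0]]
beaker [(0.84, [115, 223, 164, 261]), (0.51, [347, 145, 374, 186])]
cradle [(0.83, [116, 241, 174, 293])]
peg_free [(0.78, [257, 160, 286, 202])]
peg_taken [(0.79, [340, 181, 365, 197]), (0.45, [350, 144, 373, 183]), (0.44, [223, 254, 255, 287])]
spare_beaker [(0.93, [351, 147, 373, 188])]
slab [(0.95, [210, 207, 253, 284]), (0.78, [97, 147, 172, 217]), (0.63, [238, 230, 273, 365])]
slot [(0.92, [224, 255, 254, 287])]
rest [(0.88, [286, 207, 354, 263])]
ink_can [(0.92, [219, 174, 242, 212]), (0.58, [283, 207, 353, 261]), (0.24, [349, 146, 371, 186])]
wash_bottle [(0.7, [361, 163, 387, 219])]
top [[432.86431556   0.         255.59082548]
 [  0.         432.86431556 192.4908976 ]
 [  0.           0.           1.        ]] -0.07914775960156935 [[0.0116, -0.9999, -0.0127, 0.0155], [0.9947, 0.0102, 0.1024, -0.5512], [-0.1022, -0.0138, 0.9947, -1.3202], [0.0, 0.0, 0.0, 1.0]]
beaker [(0.68, [341, 191, 377, 225])]
cradle [(0.94, [328, 189, 372, 229])]
peg_free [(0.68, [200, 217, 229, 246])]
peg_taken [(0.65, [133, 177, 159, 207])]
spare_beaker [(0.67, [119, 174, 152, 198])]
slab [(0.84, [282, 153, 323, 168]), (0.81, [312, 257, 363, 299]), (0.75, [300, 77, 349, 126])]
slot [(0.5, [288, 166, 315, 177])]
rest [(0.67, [191, 129, 254, 182]), (0.37, [133, 178, 158, 205])]
ink_can [(0.97, [245, 221, 270, 251])]
wash_bottle [(0.73, [146, 143, 173, 163])]
```

```bash
python3 - <<'E'
import cv2
a=cv2.imread("pics/scene0.png")[125:380,80:420];cv2.imwrite("pics/s1.png",cv2.resize(a,(800,600),interpolation=cv2.INTER_CUBIC))
a=cv2.imread("pics/top0.png")[70:310,100:400];cv2.imwrite("pics/t1.png",cv2.resize(a,(750,600),interpolation=cv2.INTER_CUBIC))
E
```

```text
(no output)
```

View pics/s1.png

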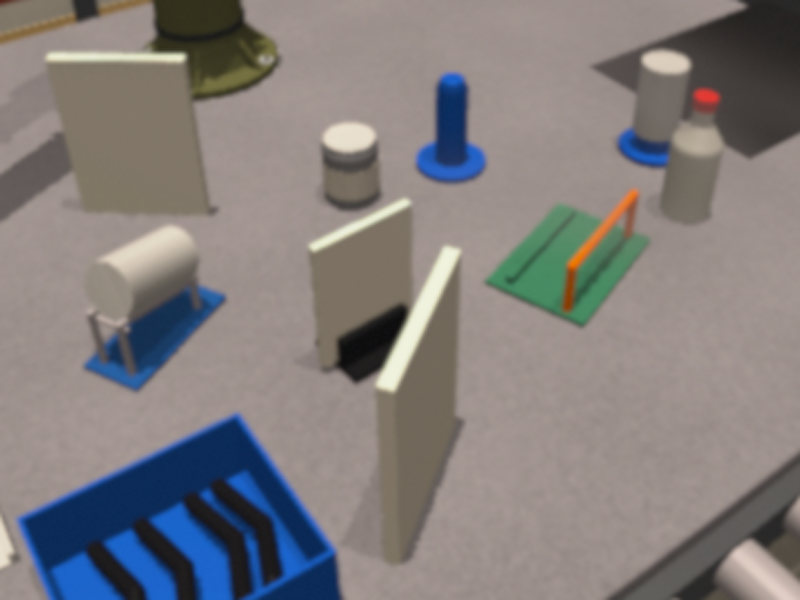

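View pics/t1.png

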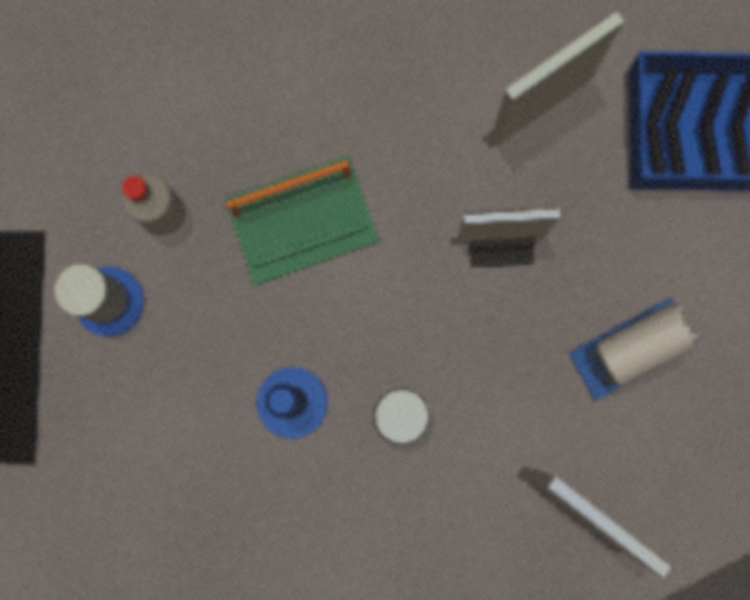

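```bash
cat > h.py <<'E'
from cell import *
import cv2,numpy as np
from scipy.optimize import minimize
from scipy.spatial.transform import Rotation as R
def proj(c,P):
    P=np.asarray(P,float);q=P@c["view"][:3,:3].T+c["view"][:3,3]
    s=np.c_[q[:,0]/-q[:,2],-q[:,1]/-q[:,2]]
    s=s*(1+c["k1"]*(s**2).sum(1,keepdims=True))
    K=c["intrinsics"];return s*[K[0,0],K[1,1]]+[K[0,2],K[1,2]]
def ray(c,uv,z):
    K=c["intrinsics"];d=(np.array(uv,float)-[K[0,2],K[1,2]])/[K[0,0],K[1,1]];s=d.copy()
    for _ in range(8): s=d/(1+c["k1"]*(s@s))
    V=c["view"];v=V[:3,:3].T@np.array([s[0],-s[1],-1]);C=-V[:3,:3].T@V[:3,3]
    return C+v*(z-C[2])/v[2]
def box(x0,x1,y0,y1,z0,z1): return np.array([[x,y,z] for x in(x0,x1) for y in(y0,y1) for z in(z0,z1)])
def cyl(r,z0,z1,r1=None):
    a=np.linspace(0,2*np.pi,48,endpoint=False);r1=r if r1 is None else r1
    return np.r_[np.c_[r*np.cos(a),r*np.sin(a),0*a+z0],np.c_[r1*np.cos(a),r1*np.sin(a),0*a+z1]]
S=4
def render(c,parts,T):
    m=np.zeros((384*S,512*S),np.uint8)
    for p in parts:
        uv=proj(c,p@T[:3,:3].T+T[:3,3])
        h=cv2.convexHull(((uv+.5)*S).astype(np.float32).round().astype(np.int32))
        cv2.fillConvexPoly(m,h,255)
    return cv2.resize(m,(512,384),interpolation=cv2.INTER_AREA)/255.
def T4(x,y,z,Rm):
    T=np.eye(4);T[:3,:3]=Rm;T[:3,3]=[x,y,z];return T
def flat(p): return T4(p[0],p[1],0,R.from_euler("z",p[2] if len(p)>2 else 0,degrees=True).as_matrix())
def fit(cams,masks,parts,pose,p0,step):
    bl=lambda m:cv2.GaussianBlur(m.astype(float),(0,0),1.2)
    B=[bl(m) for m in masks]
    f=lambda p:sum(np.abs(bl(render(c,parts,pose(p)))-b).sum()/b.sum() for c,b in zip(cams,B))
    s=np.vstack([p0]+[np.array(p0)+np.eye(len(p0))[i]*step[i] for i in range(len(p0))])
    r=minimize(f,p0,method="Nelder-Mead",options=dict(initial_simplex=s,xatol=1e-4,fatol=1e-4))
    return r.x,r.fun
E
cat > m1.py <<'E'
from h import *
cs={n:read_camera(n) for n in("scene","top")};sc,tp=cs["scene"],cs["top"]
def near(n,k,ext):
    return min(silhouettes(n,k),key=lambda s:np.abs(np.array(s["extent"])-ext).sum())["pixels"]
C=[sc,tp]
M=lambda k,e1,e2:[near("scene",k,e1),near("top",k,e2)]
p=lambda n,x:print(n,np.round(x[0],4),round(x[1],3))
mb=M("beaker",[115,223,164,261],[341,191,377,225])
g=ray(tp,(359,208),.085)[:2];print(g)
for sg in(1,-1):
  for y0 in(-70,-110):
    def bp(q,s=sg):
        d=R.from_euler("z",q[2],degrees=True).as_matrix()@np.array([np.cos(np.radians(15)),0,-s*np.sin(np.radians(15))])
        ctr=np.array([q[0],q[1],q[3]]);zx=d;yx=np.cross([0,0,1],d);yx/=np.linalg.norm(yx)
        Rm=np.c_[np.cross(yx,zx),yx,zx];return T4(*(ctr-.05*zx),Rm)
    r=fit(C,mb,[cyl(.03,0,.1)],bp,[*g,y0,.085],[.01,.01,15,.005]);p(f"beaker s{sg}",r)
def pose(n,k,parts,e1,e2,uv,z,yaw=None):
    g=ray(tp,uv,z)[:2];m=M(k,e1,e2);q=list(g)+([yaw] if yaw is not None else [])
    r=fit(C,m,parts,flat,q,[.01,.01,15][:len(q)]);p(n,r);return r
cr=[box(-.075,.075,-.035,.035,0,.006)]
hsv={n:cv2.cvtColor(cs[n]["frame"],cv2.COLOR_RGB2HSV) for n in cs}
def col(n,lo,hi,e):
    m=np.zeros((384,512),bool);a=cv2.inRange(hsv[n],lo,hi)>0;m[e[1]:e[3],e[0]:e[2]]=a[e[1]:e[3],e[0]:e[2]];return m
blue=((95,120,30),(130,255,255))
peg=[cyl(.045,0,.008),cyl(.02,.008,.112),cyl(.02,.112,.126,.014)]
m=[col("scene",*blue,[250,150,295,210]),col("top",*blue,[195,210,235,252])]
p("peg_free",fit(C,m,peg,flat,ray(tp,(217,231),0)[:2],[.01,.01]))
pose("slab",'slab',[box(-.005,.005,-.055,.055,.008,.158)],[210,207,253,284],[282,153,323,168],(305,157),.158,0)
gr=((35,60,20),(85,255,255));og=((3,120,60),(18,255,255))
rest=[box(-.07,.05,-.085,.085,0,.006)]
for n,f in(("rest green+",0),):
    m=[col(n,*gr,[270,190,380,280])|col(n,*og,[270,190,380,280]) if n=="scene" else col(n,*gr,[180,120,265,190])|col(n,*og,[180,120,265,190]) for n in cs]
    rp=rest+[box(-.05,-.04,-.08,.08,.06,.07),box(-.05,-.04,.07,.08,0,.065),box(-.05,-.04,-.08,-.07,0,.065)]
    for y in(170,190,210): p("rest",fit(C,m,rp,flat,[*ray(tp,(222,156),0)[:2],y],[.01,.01,8]))
pose("ink",'ink_can',[cyl(.034,0,.085)],[219,174,242,212],[245,221,270,251],(258,235),.04)
pose("bottle",'wash_bottle',[cyl(.03,0,.11),cyl(.012,.11,.16)],[361,163,387,219],[146,143,173,163],(162,152),.06)
pose("spare",'spare_beaker',[cyl(.03,.03,.13)],[351,147,373,188],[119,174,152,198],(130,186),.13)
E
python3 m1.py
```

```text
[ 0.50195529 -0.28772213]
beaker s1 [  0.5036  -0.2867 -68.4676   0.0814] 0.481
beaker s1 [  0.5049  -0.2882 -65.647    0.0784] 0.486
beaker s-1 [  0.5037  -0.285  -60.9919   0.0839] 0.129
beaker s-1 [  0.5038  -0.2849 -60.583    0.084 ] 0.129
peg_free [0.4319 0.1474] 0.354
slab [ 0.6447 -0.1169  4.7272] 0.324
rest [6.56100e-01 1.34900e-01 2.00878e+02] 0.275
rest [6.554000e-01 1.345000e-01 2.002263e+02] 0.273
rest [6.555000e-01 1.330000e-01 2.009379e+02] 0.275
ink [0.4163 0.0062] 0.171
bottle [0.6747 0.3158] 0.256
spare [0.5585 0.3827] 0.11
```

Emit:
play_rows(steps=[[[0.043,-0.023,0,0,0,0,0.087],[0.043,-0.023,0,0,0,0,0.087],[0.043,-0.023,0,0,0,0,0.087],[0.043,-0.023,-0.005,0,0,0,0.087],[0.043,-0.023,-0.005,0,0,0,0.087],[0.043,-0.023,0,0,0,0,0.087],[0.043,-0.023,0,0,0,0,0.087],[0.043,-0.023,0,0,0,0,0.087]]])

```text
time_s: 2.5
tool_pos: [0.5067, -0.2807, 0.233]
tool_rot: [179.9, -0.0, 24.4]
force: [0.5, -0.0, 0.0]
grip_width: 0.0872
grasp_force: 0.0
```

```bash
cat > log.py <<'E'
from cell import *
import json
o=get_obs();r={k:[float(v) for v in o[k]] for k in("qpos","tool_pos","tool_rot")};open("kin.jsonl","a").write(json.dumps(r)+"\n")
print(round(o["time_s"],2),[[round(v,4) for v in x] for x in r.values()],[round(float(v),1) for v in o["force"]],round(float(o["grip_width"]),4),round(float(o["grasp_force"]),1))
E
echo '{"qpos":[66.41072221,18.43598924,-4.01682703,83.17305831,1.29694666,78.54077911,-3.25973072],"tool_pos":[0.2682219,-0.59148841,0.22151265],"tool_rot":[-179.895528,0.0072,24.4008802]}' > kin.jsonl
python3 log.py
```

```text
2.5 [[42.4022, 10.3833, -18.2352, 92.2224, 3.332, 77.8692, -41.868], [0.5067, -0.2807, 0.233], [179.9418, -0.0184, 24.3835]] [0.5, -0.0, 0.0] 0.0872 0.0
```

Emit:
play_rows(steps=[[[0,0,0,0,0.1,-0.1,0.087],[0,0,0,0,0.1,-0.1,0.087],[0,0,0,0,0.1,-0.1,0.087],[0,0,0,0,0.05,-0.1,0.087],[0,0,0,0,0,-0.1,0.087],[0,0,0,0,0,0,0.087]]])

```text
time_s: 3.1
tool_pos: [0.5052, -0.283, 0.2325]
tool_rot: [173.4, -18.8, 54.3]
force: [0.2, 0.7, -0.4]
grip_width: 0.087
grasp_force: 0.0
```

```bash
python3 log.py
```

```text
3.1 [[54.5479, 5.6822, -17.0091, 99.8757, -18.5021, 69.4684, 6.6439], [0.5052, -0.283, 0.2325], [173.4255, -18.8473, 54.2857]] [0.2, 0.7, -0.4] 0.087 0.0
```

```bash
cat > kin.py <<'E'
import json,itertools,numpy as np
from scipy.optimize import least_squares
from scipy.spatial.transform import Rotation as R
LO=np.array([-163.93,-17.29,-79.2,3.27,-89.18,5.43,-154.24]);HI=np.array([163.93,119.83,71.16,140.29,269.18,117.66,154.24])
def fk(q,s,L):
    q=np.array(q)*s;a0,L0,L1,a,L2,b,L3,a7,a2=L
    z=lambda t:R.from_euler("z",t,degrees=True);y=lambda t:R.from_euler("y",t,degrees=True)
    r=z(q[0]+a0*100);p=np.array([0,0,L0]);
    r=r*y(q[1])*z(q[2]);p=p+r.apply([a,0,L1]);r=r*y(q[3]);p=p+r.apply([-a2,0,0])
    r=r*z(q[4]);p=p+r.apply([0,0,L2]);r=r*y(q[5]);p=p+r.apply([b,0,0]);r=r*z(q[6]+a7*100);p=p+r.apply([0,0,L3]);return p,r
def res(q,p0,r0,s,L):
    p,r=fk(q,s,L);return np.r_[p-p0,(r*r0.inv()).as_rotvec()*.3]
def ik(pos,rot,q0,s,L,n=12,seed=0):
    g=np.random.default_rng(seed);out=[]
    for i in range(n):
        x0=np.array(q0) if i==0 else g.uniform(LO,HI)
        x0=np.clip(x0,LO+1,HI-1)
        f=lambda q:np.r_[res(q,pos,rot,s,L),1e-6*(q-q0)]
        m=least_squares(f,x0,bounds=(LO,HI),x_scale=30,max_nfev=80)
        out.append((np.abs(m.fun[:6]).max(),m.x))
    return sorted(out,key=lambda t:(t[0]>2e-3,np.abs(t[1]-q0).max() if t[0]<2e-3 else t[0]))[0]
if __name__=="__main__":
    D=[json.loads(l) for l in open("kin.jsonl")]
    best=None
    for s1,s3,s5,s7 in itertools.product((1,-1),repeat=4):
      for a70 in(0,1.8):
        s=np.array([s1,1,s3,1,s5,1,s7])
        f=lambda L:np.r_[np.concatenate([res(d["qpos"],np.array(d["tool_pos"]),R.from_euler("xyz",d["tool_rot"],degrees=True),s,L) for d in D]),(L[1:7]-np.array([.35,.4,0,.4,0,.25]))*1e-3,L[8]*1e-3]
        m=least_squares(f,[0,.35,.4,0,.4,0,.25,a70,0],max_nfev=200)
        if best is None or m.cost<best[0]: best=(m.cost,s,m.x,np.abs(m.fun).max())
    print(best);np.savez("kin.npz",s=best[1],L=best[2])
E
python3 kin.py
```

```text
(np.float64(9.663743148871234e-06), array([-1,  1, -1,  1, -1,  1, -1]), array([-0.02193259,  0.18650384,  0.50349291, -0.00656029,  0.5060082 ,
        0.00114524,  0.36026021,  0.87850482,  0.01710756]), np.float64(0.0031957226829361822))
```

```bash
cat > plan.py <<'E'
from kin import *
k=np.load("kin.npz");s,L=k["s"],k["L"]
def tool(e,ang,flip): # e: mouth azimuth, ang: angle of t in plane (deg, -90 down)
    E=np.array([np.cos(np.radians(e)),np.sin(np.radians(e)),0]);t=np.cos(np.radians(ang))*E+np.array([0,0,np.sin(np.radians(ang))])
    y=np.array([E[1],-E[0],0])*(1 if not flip else -1);return R.from_matrix(np.c_[np.cross(y,t),y,t])
def tcp(g,r,off=.019): return np.array(g)+off*r.as_matrix()[:,2]
if __name__=="__main__":
    q0=json.loads(open("kin.jsonl").readlines()[-1])["qpos"]
    for flip in(0,1):
        r=tool(119,-70,flip);g=np.array([.51,-.295,.085])
        e,qp=ik(tcp(g,r),r,q0,s,L);print("pick",flip,round(e,4),qp.round())
        if e>3e-3: continue
        # path: lift, then rotate+translate
        for az in range(-180,180,30): # final e'
          for ang in(-145,):
            q=qp.copy();bad=0;mq=[];d=((az-119+180)%360)-180
            for dd in({d,d-360 if d>0 else d+360} if abs(d)>120 else {d}):
              q=qp.copy();bad=0
              for u in np.linspace(0,1,21):
                r=tool(119+dd*u,-70+(ang+70)*u,flip);gg=(1-u)*(g+[0,0,.15])+u*np.array([.432,.147,.22])
                f=lambda x:np.r_[res(x,tcp(gg,r),r,s,L),1e-4*(x-q)*.1]
                m=least_squares(f,np.clip(q,LO+.1,HI-.1),bounds=(LO,HI),x_scale=30,max_nfev=40);q=m.x;bad=max(bad,np.abs(m.fun[:6]).max())
              r=tool(119+dd,ang,flip)
              f=lambda x:np.r_[res(x,tcp([.432,.147,.09],r),r,s,L),1e-5*(x-q)]
              m=least_squares(f,np.clip(q,LO+.1,HI-.1),bounds=(LO,HI),x_scale=30,max_nfev=60)
              print(" e'",az,dd,"path",round(bad,3),"end",round(np.abs(m.fun[:6]).max(),4),m.x.round(),"marg",np.minimum(m.x-LO,HI-m.x).min().round())
E
python3 plan.py
```

```text
pick 0 0.0 [ 63.  36. -44.  89.  12.  81.  46.]
 e' -180 61 path 0.028 end 0.0445 [ 24. -17. -65. 140.  53.  25.  -2.] marg 0.0
 e' -150 91 path 0.061 end 0.0622 [-58. -17.  49. 140. -36.  17. 148.] marg 0.0
 e' -120 121 path 0.06 end 0.0753 [-69. -17.  56. 138. -27.  25. 154.] marg 0.0
 e' -120 -239 path 0.001 end 0.011 [  90.   14.  -79.  140.  -64.   45. -145.] marg 0.0
 e' -90 -209 path 0.0 end 0.0 [  42.   18.  -30.  127.  -50.   66. -135.] marg 14.0
 e' -90 151 path 0.109 end 0.1343 [-90. -17.  71. 128. -13.  43. 154.] marg 0.0
 e' -60 -179 path 0.0 end 0.0 [  33.   30.  -32.  110.  -29.   80. -135.] marg 19.0
 e' -60 181 path 0.166 end 0.1811 [-101.  -17.   71.  124.   -2.   54.  154.] marg 0.0
 e' -30 -149 path 0.0 end 0.0 [  21.   39.  -34.   96.  -13.   94. -130.] marg 24.0
 e' -30 211 path 0.2 end 0.1922 [-115.  -17.   71.  123.   10.   61.  154.] marg 0.0
 e' 0 -119 path 0.0 end 0.0 [  10.   45.  -36.   88.    3.  106. -120.] marg 12.0
 e' 30 -89 path 0.005 end 0.0 [-44.  43.  29.  87.  -4. 107. -72.] marg 10.0
 e' 60 -59 path 0.0 end 0.0 [-18.  39. -26.  94.  30. 107. -8
[... 924 characters left out ...]
. 103.  71.] marg 15.0
 e' -30 -149 path 0.328 end 0.2432 [ -26.   79.   71.  135.  -52.  118. -154.] marg 0.0
 e' -30 211 path 0.0 end 0.0 [-27.  39.  33.  96. -35. 107.  79.] marg 11.0
 e' 0 -119 path 0.239 end 0.2881 [ -49.   79.   71.   98.  -22.  118. -154.] marg 0.0
 e' 30 -89 path 0.219 end 0.2133 [ -58.   76.   71.   86.  -13.  118. -154.] marg 0.0
 e' 60 -59 path 0.225 end 0.2196 [ -66.   68.   71.   85.  -12.  107. -154.] marg 0.0
 e' 90 -29 path 0.197 end 0.1841 [ -79.   57.   71.   97.  -11.   83. -154.] marg 0.0
 e' 120 1 path 0.117 end 0.118 [  57.  -17.  -76.  126.    7.   45. -154.] marg 0.0
 e' 150 31 path 0.093 end 0.0909 [  34.  -17.  -61.  136.   19.   28. -154.] marg 0.0
```

```bash
cat > rows.py <<'E'
from plan import *
from cell import get_obs
def cur():
    o=get_obs();return np.array(o["tool_pos"]),R.from_euler("xyz",o["tool_rot"],degrees=True),np.array(o["qpos"])
def rows(p,r,p1,r1,n):
    w=(r.inv()*r1).as_rotvec()/n;P=r.inv().apply(p1-p);A=sum(R.from_rotvec(w*k).as_matrix() for k in range(n))
    d=np.linalg.solve(A,P);row=np.r_[d,w].round(4);pp,rr=p,r;z=[]
    for i in range(n): pp=pp+rr.apply(row[:3]);rr=rr*R.from_rotvec(row[3:]);z.append(pp.round(3).tolist())
    print(n,"x",row.tolist(),"mm",round(1e3*np.linalg.norm(d)),"deg",round(np.degrees(np.linalg.norm(w)),1),"mid",z[n//2],"end",z[-1],"err",(pp-p1).round(4).tolist())
    return pp,rr
def chk(p,r,q):
    f=lambda x:np.r_[res(x,p,r,s,L),1e-5*(x-q)]
    m=least_squares(f,np.clip(q,LO+.1,HI-.1),bounds=(LO,HI),x_scale=30,max_nfev=60);print(" ik",round(np.abs(m.fun[:6]).max(),4),m.x.round().tolist());return m.x
E
python3 - <<'E'
from rows import *
p,r,q=cur();r1=tool(119.2,-70,0);t=r1.as_matrix()[:,2];g=np.array([.5094,-.2951,.0871])
p,r=rows(p,r,g-.084*t,r1,10);q=chk(p,r,q)
p,r=rows(p,r,g+.016*t,r1,6);chk(p,r,q)
print(r1.as_euler("xyz",degrees=True),g+.016*t)
E
```

```text
10 x [-0.0056, 0.0021, 0.0053, 0.048, 0.0079, -0.107] mm 8 deg 6.7 mid [0.512, -0.309, 0.193] end [0.524, -0.32, 0.166] err [0.0004, -0.0002, -0.0004]
 ik 0.0 [50.0, 30.0, -25.0, 78.0, 2.0, 91.0, 56.0]
6 x [0.0001, -0.0, 0.0166, 0.0, 0.0001, -0.0001] mm 17 deg 0.0 mid [0.513, -0.3, 0.103] end [0.507, -0.29, 0.072] err [0.0002, 0.0001, 0.0002]
 ik 0.0 [50.0, 31.0, -25.0, 89.0, 2.0, 80.0, 55.0]
[180.  -20.  119.2] [ 0.50673027 -0.29032309  0.07206492]
```

Emit:
play_rows(steps=[[[-0.0056,0.0021,0.0053,0.048,0.0079,-0.107,0.087],[-0.0056,0.0021,0.0053,0.048,0.0079,-0.107,0.087],[-0.0056,0.0021,0.0053,0.048,0.0079,-0.107,0.087],[-0.0056,0.0021,0.0053,0.048,0.0079,-0.107,0.087],[-0.0056,0.0021,0.0053,0.048,0.0079,-0.107,0.087],[-0.0056,0.0021,0.0053,0.048,0.0079,-0.107,0.087],[-0.0056,0.0021,0.0053,0.048,0.0079,-0.107,0.087],[-0.0056,0.0021,0.0053,0.048,0.0079,-0.107,0.087],[-0.0056,0.0021,0.0053,0.048,0.0079,-0.107,0.087],[-0.0056,0.0021,0.0053,0.048,0.0079,-0.107,0.087],[0,0,0,0,0,0,0.087]]])

```text
time_s: 4.2
tool_pos: [0.5261, -0.3176, 0.1641]
tool_rot: [180.0, -20.1, 119.4]
force: [-0.7, 0.6, -0.5]
grip_width: 0.0869
grasp_force: 0.0
```

```bash
python3 log.py; python3 - <<'E'
from rows import *
from h import read_camera
import cv2
c=read_camera("wrist");cv2.imwrite("pics/w1.png",c["frame"][:,:,::-1])
p,r,q=cur();r1=tool(119.2,-70,0);t=r1.as_matrix()[:,2];g=np.array([.5094,-.2951,.0871])
p,r=rows(p,r,g+.016*t,r1,6)
E
```

```text
4.2 [[49.1887, 32.0061, -22.6227, 75.455, 1.0396, 91.7311, 57.1958], [0.5261, -0.3176, 0.1641], [179.9801, -20.1292, 119.3785]] [-0.7, 0.6, -0.5] 0.0869 0.0
6 x [-0.0001, -0.0005, 0.0165, 0.0, -0.0002, -0.0001] mm 16 deg 0.0 mid [0.513, -0.3, 0.103] end [0.507, -0.291, 0.072] err [-0.0002, -0.0003, -0.0004]
```

View pics/w1.png

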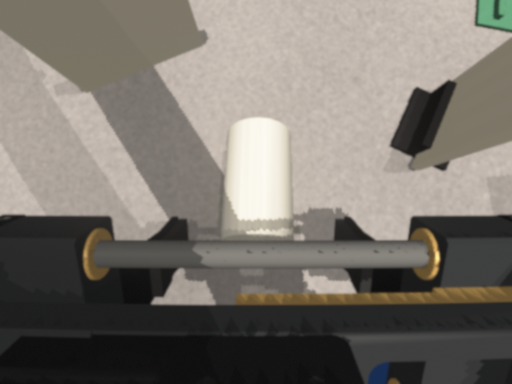

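Emit:
play_rows(steps=[[[0,-0.0005,0.0165,0,0,0,0.087],[0,-0.0005,0.0165,0,0,0,0.087],[0,-0.0005,0.0165,0,0,0,0.087],[0,-0.0005,0.0165,0,0,0,0.087],[0,-0.0005,0.0165,0,0,0,0.087],[0,-0.0005,0.0165,0,0,0,0.087],[0,0,0,0,0,0,0.087],[0,0,0,0,0,0,0.05],[0,0,0,0,0,0,0.05],[0,0,0,0,0,0,0.05],[0,0,0,0,0,0,0.05]]], force=30)

```text
time_s: 5.35
tool_pos: [0.5069, -0.2916, 0.0737]
tool_rot: [179.8, -19.9, 119.3]
force: [6.3, 1.3, 3.4]
grip_width: 0.0633
grasp_force: 2.9
```

```bash
python3 log.py
```

```text
5.35 [[49.5847, 32.4651, -22.6601, 85.7708, 1.3103, 80.7453, 57.2191], [0.5069, -0.2916, 0.0737], [179.8142, -19.8795, 119.255]] [6.3, 1.3, 3.4] 0.0633 2.9
```

Emit:
play_rows(steps=[[[0,0,0,0,0,0,0.05],[0,0,0,0,0,0,0.05],[0,0,0,0,0,0,0.05]]], force=30)

```text
time_s: 5.65
tool_pos: [0.5075, -0.291, 0.0738]
tool_rot: [179.8, -19.9, 119.3]
force: [5.0, 1.4, 4.3]
grip_width: 0.0603
grasp_force: 30.0
```

```bash
python3 log.py; python3 - <<'E'
from rows import *
p,r,q=cur();u=r.inv().apply([0,0,.15]);print("lift tool",u/5)
p=p+[0,0,.15];q=chk(p,r,q)
r1=tool(119.2,-145,0);peg=np.array([.4319,.1474,0]);
g=peg+[0,0,.092+.12]; p1=g+.016*r1.as_matrix()[:,2]
for i in range(1,5):
    u=i/4;rr=tool(119.2,-70-75*u,0);chk((1-u)*p+u*p1,rr,q)
p,r=rows(p,r,p1,r1,12);p,r=rows(*(cur()[:1]),cur()[1],p1,r1,20)
E
```

```text
5.65 [[49.5515, 32.4727, -22.7077, 85.7523, 1.3067, 80.7277, 57.2298], [0.5075, -0.291, 0.0738], [179.7631, -19.8635, 119.3472]] [5.0, 1.4, 4.3] 0.0603 30.0
lift tool [ 0.01019342  0.00011665 -0.0282149 ]
 ik 0.0 [49.0, 25.0, -24.0, 78.0, -1.0, 95.0, 55.0]
 ik 0.0 [45.0, 6.0, -28.0, 100.0, 2.0, 76.0, 46.0]
 ik 0.0 [40.0, -9.0, -40.0, 114.0, 10.0, 65.0, 26.0]
 ik 0.0 [41.0, -16.0, -64.0, 119.0, 24.0, 64.0, -4.0]
 ik 0.0 [-10.0, 13.0, -50.0, 117.0, 54.0, 94.0, -49.0]
12 x [0.0357, 0.0124, -0.0072, 0.0004, -0.1089, -0.0] mm 38 deg 6.2 mid [0.464, -0.037, 0.278] end [0.439, 0.136, 0.202] err [0.0004, 0.0001, -0.0004]
20 x [0.0191, 0.0074, -0.0126, 0.0002, -0.0653, -0.0] mm 24 deg 3.7 mid [0.479, -0.074, 0.214] end [0.438, 0.135, 0.204] err [-0.0003, -0.0009, 0.001]
```

Emit:
play_rows(steps=[[[0.01,0,-0.028,0,0,0,0.05],[0.01,0,-0.028,0,0,0,0.05],[0.01,0,-0.028,0,0,0,0.05],[0.01,0,-0.028,0,0,0,0.05],[0.01,0,-0.028,0,0,0,0.05],[0.0357,0.0124,-0.0072,0,-0.109,0,0.05],[0.0357,0.0124,-0.0072,0,-0.109,0,0.05],[0.0357,0.0124,-0.0072,0,-0.109,0,0.05],[0.0357,0.0124,-0.0072,0,-0.109,0,0.05],[0.0357,0.0124,-0.0072,0,-0.109,0,0.05],[0,0,0,0,0,0,0.05]]])

```text
time_s: 6.75
tool_pos: [0.4748, -0.1047, 0.2803]
tool_rot: [-179.9, 11.5, 120.0]
force: [1.1, 0.1, -1.7]
grip_width: 0.0601
grasp_force: 30.0
```

```bash
python3 log.py; cat > st.py <<'E'
from rows import *
p,r,q=cur()
r1=tool(119.2,-145,0);peg=np.array([.4319,.1474,0]);g=peg+[0,0,.092+.12]; p1=g+.016*r1.as_matrix()[:,2]
for n in(4,7,10,12): rows(p,r,p1,r1,n)
chk(p1,r1,q)
E
python3 st.py
```

```text
6.75 [[40.4756, -8.7423, -34.2205, 105.2588, 4.5588, 75.2742, 35.3723], [0.4748, -0.1047, 0.2803], [-179.8949, 11.5013, 120.0075]] [1.1, 0.1, -1.7] 0.0601 30.0
4 x [0.0606, 0.0219, -0.0096, 0.0015, -0.1898, 0.0032] mm 65 deg 10.9 mid [0.444, 0.081, 0.238] end [0.438, 0.136, 0.203] err [-0.0001, -0.0001, -0.0001]
7 x [0.0344, 0.0125, -0.0069, 0.0009, -0.1085, 0.0018] mm 37 deg 6.2 mid [0.45, 0.039, 0.257] end [0.438, 0.136, 0.203] err [0.0001, -0.0002, -0.0]
10 x [0.024, 0.0087, -0.0052, 0.0006, -0.0759, 0.0013] mm 26 deg 4.4 mid [0.449, 0.046, 0.254] end [0.438, 0.135, 0.203] err [-0.0002, -0.0005, -0.0001]
12 x [0.02, 0.0073, -0.0045, 0.0005, -0.0633, 0.0011] mm 22 deg 3.6 mid [0.449, 0.042, 0.256] end [0.438, 0.136, 0.203] err [0.0001, 0.0002, 0.0]
 ik 0.0 [-12.0, 12.0, -48.0, 117.0, 54.0, 94.0, -49.0]
```

Emit:
play_rows(steps=[[[0.024,0.0087,-0.0052,0,-0.076,0.001,0.05],[0.024,0.0087,-0.0052,0,-0.076,0.001,0.05],[0.024,0.0087,-0.0052,0,-0.076,0.001,0.05],[0.024,0.0087,-0.0052,0,-0.076,0.001,0.05],[0.024,0.0087,-0.0052,0,-0.076,0.001,0.05],[0,0,0,0,0,0,0.05]]])

```text
time_s: 7.35
tool_pos: [0.4538, 0.0184, 0.261]
tool_rot: [-179.9, 33.1, 119.6]
force: [-0.6, 0.3, -2.1]
grip_width: 0.0604
grasp_force: 30.0
```

```bash
python3 log.py; python3 st.py
```

```text
7.35 [[28.6202, -15.8183, -51.3814, 115.2887, 21.624, 71.5685, 1.0823], [0.4538, 0.0184, 0.261], [-179.8598, 33.0527, 119.6147]] [-0.6, 0.3, -2.1] 0.0604 30.0
4 x [0.0304, 0.0111, -0.0073, 0.0007, -0.0958, 0.0014] mm 33 deg 5.5 mid [0.441, 0.108, 0.221] end [0.438, 0.136, 0.203] err [0.0, 0.0, 0.0002]
7 x [0.0173, 0.0063, -0.0045, 0.0004, -0.0547, 0.0008] mm 19 deg 3.1 mid [0.443, 0.088, 0.233] end [0.438, 0.136, 0.203] err [-0.0001, -0.0002, 0.0]
10 x [0.0121, 0.0044, -0.0033, 0.0003, -0.0383, 0.0006] mm 13 deg 2.2 mid [0.443, 0.091, 0.231] end [0.438, 0.136, 0.203] err [-0.0004, 0.0002, 0.0003]
12 x [0.0101, 0.0037, -0.0027, 0.0002, -0.0319, 0.0005] mm 11 deg 1.8 mid [0.443, 0.089, 0.232] end [0.438, 0.136, 0.202] err [0.0002, -0.0, -0.0006]
 ik 0.0 [-8.0, 13.0, -53.0, 117.0, 54.0, 95.0, -50.0]
```

Emit:
play_rows(steps=[[[0.0101,0.0037,-0.0027,0,-0.032,0.0005,0.05],[0.0101,0.0037,-0.0027,0,-0.032,0.0005,0.05],[0.0101,0.0037,-0.0027,0,-0.032,0.0005,0.05],[0.0101,0.0037,-0.0027,0,-0.032,0.0005,0.05],[0.0101,0.0037,-0.0027,0,-0.032,0.0005,0.05],[0.0101,0.0037,-0.0027,0,-0.032,0.0005,0.05],[0.0101,0.0037,-0.0027,0,-0.032,0.0005,0.05],[0.0101,0.0037,-0.0027,0,-0.032,0.0005,0.05],[0.0101,0.0037,-0.0027,0,-0.032,0.0005,0.05],[0.0101,0.0037,-0.0027,0,-0.032,0.0005,0.05],[0.0101,0.0037,-0.0027,0,-0.032,0.0005,0.05],[0.0101,0.0037,-0.0027,0,-0.032,0.0005,0.05]]])

```text
time_s: 8.55
tool_pos: [0.442, 0.1301, 0.2033]
tool_rot: [179.7, 55.1, 118.4]
force: [-0.1, -1.0, -1.2]
grip_width: 0.06
grasp_force: 30.0
```

```bash
python3 log.py; python3 st.py
```

```text
8.55 [[4.325, 23.3072, -68.8109, 114.3556, 59.9983, 103.3163, -53.6188], [0.442, 0.1301, 0.2033], [179.6878, 55.1057, 118.3646]] [-0.1, -1.0, -1.2] 0.06 30.0
4 x [0.0011, -0.0001, -0.0013, -0.0016, 0.0005, -0.0021] mm 2 deg 0.2 mid [0.439, 0.134, 0.203] end [0.438, 0.136, 0.203] err [0.0, -0.0001, -0.0002]
7 x [0.0006, -0.0001, -0.0008, -0.0009, 0.0003, -0.0012] mm 1 deg 0.1 mid [0.44, 0.133, 0.203] end [0.438, 0.136, 0.203] err [-0.0003, -0.0001, 0.0002]
10 x [0.0004, -0.0, -0.0005, -0.0007, 0.0002, -0.0008] mm 1 deg 0.1 mid [0.44, 0.133, 0.203] end [0.439, 0.136, 0.203] err [0.0006, -0.0003, 0.0]
12 x [0.0004, -0.0, -0.0004, -0.0005, 0.0002, -0.0007] mm 1 deg 0.1 mid [0.44, 0.134, 0.203] end [0.439, 0.136, 0.202] err [0.0004, -0.0, -0.0007]
 ik 0.0 [5.0, 21.0, -71.0, 117.0, 59.0, 102.0, -55.0]
```

```bash
cat > look.py <<'E'
from h import *
import sys
cs=[read_camera(n) for n in("scene","top")]
mb=[]
for n,e in(("scene",None),("top",None)):
    L=silhouettes(n,"beaker")+silhouettes(n,"spare_beaker");g=proj(cs[n=="top"],[[.432,.147,float(sys.argv[1])]])[0]
    mb.append(min(L,key=lambda s:np.hypot((s["extent"][0]+s["extent"][2])/2-g[0],(s["extent"][1]+s["extent"][3])/2-g[1]))["pixels"]);print(n,g,[s["extent"] for s in L])
def bp(q): return T4(q[0],q[1],q[2],R.from_euler("xy",q[3:5],degrees=True).as_matrix())
b=[box(0,0,0,0,-.05,.05)]
r=fit(cs,mb,[cyl(.03,-.05,.05)],bp,[.432,.147,float(sys.argv[1]),0,0],[.01,.01,.01,6,6]);print("beaker ctr",r[0].round(4),round(r[1],3))
peg=[cyl(.045,0,.008),cyl(.02,.008,.112),cyl(.02,.112,.126,.014)]
out=[]
for c in cs:
    im=c["frame"][:,:,::-1].copy();g=proj(c,[[.432,.147,.12]])[0].astype(int)
    x,y=g[0]-50,g[1]-50;S2=4
    crop=cv2.resize(im[y:y+100,x:x+100],None,fx=S2,fy=S2,interpolation=cv2.INTER_CUBIC)
    for m,col in((render(c,peg,flat([.4319,.1474])),(0,255,255)),(render(c,[cyl(.03,-.05,.05)],bp(r[0])),(0,0,255))):
        mm=cv2.resize(m[y:y+100,x:x+100],None,fx=S2,fy=S2);cn,_=cv2.findContours((mm>.5).astype(np.uint8),cv2.RETR_EXTERNAL,cv2.CHAIN_APPROX_NONE);cv2.drawContours(crop,cn,-1,col,1)
    out.append(crop)
cv2.imwrite(f"pics/{sys.argv[2]}.png",np.hstack(out))
E
python3 look.py .204 l1
```

```text
scene [272.62120268 132.01366454] [[260.6, 116.4, 283.4, 157.4], [210.6, 208.0, 254.5, 282.5], [348.3, 146.2, 373.9, 185.1]]
top [207.65628938 229.32073029] [[197.8, 214.3, 222.1, 240.4], [121.8, 177.8, 153.2, 197.7]]
beaker ctr [ 0.4358  0.1431  0.198   1.0181 -0.5271] 0.096
```

View pics/l1.png

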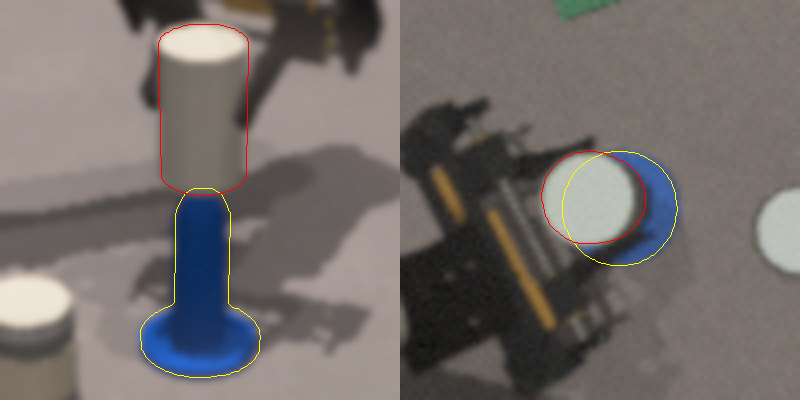

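```bash
python3 - <<'E'
from rows import *
p,r,q=cur();p1,r1=p+[-.004,.0043,0],tool(118.6,-145,0)
pp,rr=rows(p,r,p1,r1,2);print("down10mm",rr.inv().apply([0,0,-.01]).round(4));chk(p1-[0,0,.118],r1,q)
E
```

```text
2 x [0.0016, -0.0007, -0.0023, 0.0021, 0.0004, -0.0024] mm 3 deg 0.2 mid [0.438, 0.134, 0.205] end [0.438, 0.134, 0.205] err [0.0001, -0.0001, 0.0]
down10mm [0.0082 0.     0.0057]
 ik 0.0 [-4.0, 33.0, -63.0, 121.0, 65.0, 100.0, -69.0]
```

Emit:
play_rows(steps=[[[0.0016,-0.0007,-0.0023,0.002,0,-0.0024,0.05],[0.0016,-0.0007,-0.0023,0.002,0,-0.0024,0.05],[0,0,0,0,0,0,0.05],[0.0082,0,0.0057,0,0,0,0.05],[0.0082,0,0.0057,0,0,0,0.05],[0.0082,0,0.0057,0,0,0,0.05],[0.0082,0,0.0057,0,0,0,0.05],[0.0082,0,0.0057,0,0,0,0.05],[0,0,0,0,0,0,0.05]]])

```text
time_s: 9.75
tool_pos: [0.4371, 0.135, 0.1528]
tool_rot: [-179.7, 55.0, 119.0]
force: [-0.6, 0.1, -2.0]
grip_width: 0.06
grasp_force: 30.0
```

```bash
python3 log.py
```

```text
9.75 [[-0.1263, 28.9986, -65.5031, 116.0633, 62.1653, 102.7443, -59.6917], [0.4371, 0.135, 0.1528], [-179.6859, 55.0057, 118.994]] [-0.6, 0.1, -2.0] 0.06 30.0
```

Emit:
play_rows(steps=[[[0.0082,0,0.0057,0,0,0,0.05],[0.0082,0,0.0057,0,0,0,0.05],[0.0082,0,0.0057,0,0,0,0.05],[0.0082,0,0.0057,0,0,0,0.05],[0.0041,0,0.0028,0,0,0,0.05],[0.0041,0,0.0028,0,0,0,0.05],[0.0041,0,0.0028,0,0,0,0.05],[0.0041,0,0.0028,0,0,0,0.05],[0,0,0,0,0,0,0.05],[0,0,0,0,0,0,0.05]]])

```text
time_s: 10.75
tool_pos: [0.4375, 0.1357, 0.0949]
tool_rot: [-180.0, 55.0, 118.7]
force: [0.1, 0.5, -1.2]
grip_width: 0.0602
grasp_force: 30.0
```

```bash
python3 log.py; python3 look.py .091 l2
```

```text
10.75 [[-4.1158, 35.3779, -61.2648, 117.4306, 65.5864, 101.2661, -66.0692], [0.4375, 0.1357, 0.0949], [-179.9967, 55.0339, 118.7173]] [0.1, 0.5, -1.2] 0.0602 30.0
scene [271.91160629 167.3724253 ] [[259.9, 151.1, 284.2, 189.9], [350.8, 148.7, 372.0, 189.8]]
top [212.35927704 230.00046413] [[201.9, 219.4, 220.9, 240.1], [121.9, 176.8, 151.3, 198.3]]
beaker ctr [ 0.4307  0.1493  0.0891  3.8673 -0.8309] 0.16
```

View pics/l2.png

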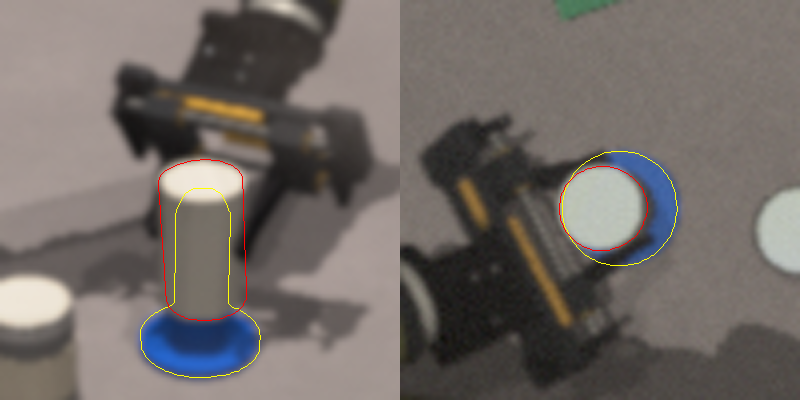

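Emit:
play_rows(steps=[[[0.0016,0,0.0011,0,0,0,0.05],[0.0016,0,0.0011,0,0,0,0.05],[0.0016,0,0.0011,0,0,0,0.05],[0,0,0,0,0,0,0.05]]])

```text
time_s: 11.45
tool_pos: [0.4373, 0.1357, 0.0886]
tool_rot: [-179.9, 55.0, 118.8]
force: [0.3, -0.4, -1.9]
grip_width: 0.0601
grasp_force: 30.0
```

Emit:
play_rows(steps=[[[0.0008,0,0.0006,0,0,0,0.05],[0.0008,0,0.0006,0,0,0,0.05],[0,0,0,0,0,0,0.05]]])

```text
time_s: 11.75
tool_pos: [0.4375, 0.1357, 0.0868]
tool_rot: [-180.0, 55.0, 118.7]
force: [0.1, -1.0, -1.8]
grip_width: 0.0602
grasp_force: 30.0
```

Emit:
play_rows(steps=[[[0.0008,0,0.0006,0,0,0,0.05],[0.0008,0,0.0006,0,0,0,0.05],[0,0,0,0,0,0,0.05]]])

```text
time_s: 12.05
tool_pos: [0.4375, 0.1356, 0.0849]
tool_rot: [-180.0, 55.0, 118.7]
force: [-0.1, -0.2, -1.4]
grip_width: 0.0603
grasp_force: 30.0
```

Emit:
play_rows(steps=[[[0.0008,0,0.0006,0,0,0,0.05],[0,0,0,0,0,0,0.05]]])

```text
time_s: 12.25
tool_pos: [0.4375, 0.1356, 0.0839]
tool_rot: [-180.0, 55.0, 118.7]
force: [0.0, 0.3, -2.0]
grip_width: 0.06
grasp_force: 30.0
```

Emit:
play_rows(steps=[[[0.0008,0,0.0006,0,0,0,0.05],[0,0,0,0,0,0,0.05]]])

```text
time_s: 12.45
tool_pos: [0.4377, 0.1356, 0.0836]
tool_rot: [180.0, 55.1, 118.7]
force: [-1.0, -0.2, 2.6]
grip_width: 0.0601
grasp_force: 30.0
```

Emit:
play_rows(steps=[[[0.0008,0,0.0006,0,0,0,0.05],[0,0,0,0,0,0,0.05]]])

```text
time_s: 12.65
tool_pos: [0.4378, 0.1355, 0.0836]
tool_rot: [179.9, 55.2, 118.6]
force: [-2.4, 0.4, 6.9]
grip_width: 0.0598
grasp_force: 30.0
```

Emit:
play_rows(steps=[[[-0.0007,0,-0.0005,0,0,0,0.06],[0,0,0,0,0,0,0.062],[0,0,0,0,0,0,0.066],[0,0,0,0,0,0,0.074],[0,0,0,0,0,0,0.087],[0,0,0,0,0,0,0.087],[0,0,0,0,0,0,0.087],[0,0,0,0,0,0,0.087]]])

```text
time_s: 13.45
tool_pos: [0.4376, 0.1356, 0.0828]
tool_rot: [-180.0, 55.0, 118.7]
force: [-0.1, -0.3, -0.2]
grip_width: 0.086
grasp_force: 0.0
```

```bash
python3 log.py; python3 look.py .080 l3
```

```text
13.45 [[-4.8456, 36.6909, -60.3703, 117.6301, 66.322, 100.9084, -67.26], [0.4376, 0.1356, 0.0828], [-179.9845, 55.0208, 118.7318]] [-0.1, -0.3, -0.2] 0.086 0.0
scene [271.84524333 170.61291379] [[259.9, 151.8, 280.7, 192.9], [349.1, 149.6, 373.5, 185.0]]
top [212.77332251 230.06026674] [[289.5, 166.0, 314.2, 177.5]]
beaker ctr [0.4306 0.1483 0.0765 5.2952 0.0275] 2.333
```

View pics/l3.png

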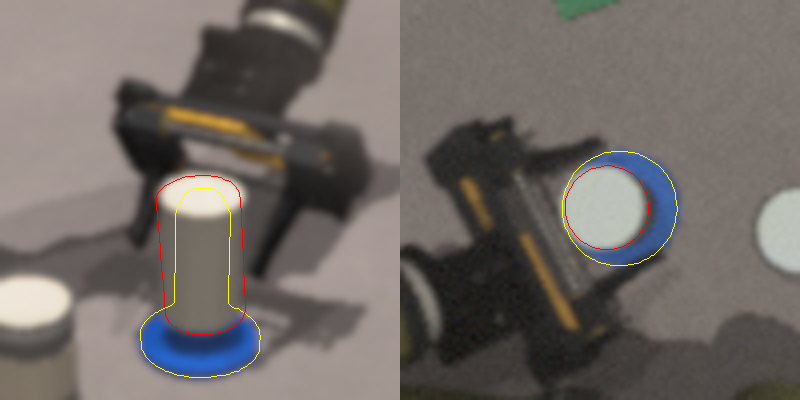

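Emit:
play_rows(steps=[[[0,0,-0.015,0,0,0,0.087],[0,0,-0.025,0,0,0,0.087],[0,0,-0.025,0,0,0,0.087],[0,0,-0.025,0,0,0,0.087],[0,0,-0.025,0,0,0,0.087],[-0.02,0,-0.02,0,0,0,0.087],[-0.02,0,-0.02,0,0,0,0.087],[0,0,0,0,0,0,0.087]]])

```text
time_s: 14.55
tool_pos: [0.387, 0.2298, 0.208]
tool_rot: [179.4, 54.9, 118.4]
force: [-0.1, 0.0, -0.8]
grip_width: 0.0868
grasp_force: 0.0
```

```bash
python3 log.py; python3 - <<'E'
from rows import *
import sys
p,r,q=cur();P=np.array([.645,-.117,.26])
r1=tool(94.7,-90,0);
for i in range(1,9):
    u=i/8;from scipy.spatial.transform import Slerp
    q=chk((1-u)*p+u*P,Slerp([0,1],R.concatenate([r,r1]))(u),q)
rows(p,r,P,r1,16)
E
```

```text
14.55 [[-12.1748, 30.8221, -66.7456, 106.755, 56.5561, 113.1416, -62.8668], [0.387, 0.2298, 0.208], [179.4495, 54.9022, 118.3893]] [-0.1, 0.0, -0.8] 0.0868 0.0
 ik 0.0 [4.0, 22.0, -74.0, 111.0, 53.0, 103.0, -57.0]
 ik 0.0 [21.0, 16.0, -79.0, 110.0, 49.0, 95.0, -48.0]
 ik 0.0 [35.0, 10.0, -79.0, 109.0, 42.0, 85.0, -36.0]
 ik 0.0 [46.0, 9.0, -79.0, 106.0, 36.0, 80.0, -27.0]
 ik 0.0 [51.0, 13.0, -78.0, 101.0, 34.0, 80.0, -21.0]
 ik 0.0 [53.0, 19.0, -76.0, 95.0, 33.0, 82.0, -17.0]
 ik 0.0 [53.0, 26.0, -73.0, 88.0, 32.0, 85.0, -14.0]
 ik 0.0 [52.0, 33.0, -71.0, 79.0, 31.0, 89.0, -11.0]
16 x [-0.0248, 0.0091, 0.0104, 0.0129, 0.0589, 0.0241] mm 28 deg 3.7 mid [0.547, 0.052, 0.287] end [0.645, -0.117, 0.26] err [-0.0003, -0.0005, -0.0005]
```

Emit:
play_rows(steps=[[[-0.0248,0.0091,0.0104,0.013,0.059,0.024,0.087],[-0.0248,0.0091,0.0104,0.013,0.059,0.024,0.087],[-0.0248,0.0091,0.0104,0.013,0.059,0.024,0.087],[-0.0248,0.0091,0.0104,0.013,0.059,0.024,0.087],[-0.0248,0.0091,0.0104,0.013,0.059,0.024,0.087],[-0.0248,0.0091,0.0104,0.013,0.059,0.024,0.087],[-0.0248,0.0091,0.0104,0.013,0.059,0.024,0.087],[-0.0248,0.0091,0.0104,0.013,0.059,0.024,0.087]]])

```text
time_s: 15.35
tool_pos: [0.5319, 0.0719, 0.2814]
tool_rot: [176.8, 27.5, 105.1]
force: [0.6, 0.3, 0.0]
grip_width: 0.0867
grasp_force: 0.0
```

```bash
python3 log.py; cat > st2.py <<'E'
from rows import *
p,r,q=cur();P=np.array([.645,-.117,.26]);r1=tool(94.7,-90,0)
for n in(4,8,12): rows(p,r,P,r1,n)
E
python3 st2.py
```

```text
15.35 [[38.967, 12.0787, -75.3609, 98.0149, 38.3428, 87.7421, -25.5181], [0.5319, 0.0719, 0.2814], [176.8027, 27.4507, 105.1425]] [0.6, 0.3, 0.0] 0.0867 0.0
4 x [-0.0485, 0.0176, 0.0213, 0.0246, 0.1182, 0.048] mm 56 deg 7.4 mid [0.62, -0.069, 0.275] end [0.645, -0.117, 0.26] err [-0.0001, 0.0001, 0.0001]
8 x [-0.0245, 0.0092, 0.0099, 0.0123, 0.0591, 0.024] mm 28 deg 3.7 mid [0.607, -0.045, 0.28] end [0.645, -0.117, 0.26] err [0.0003, -0.0002, 0.0001]
12 x [-0.0164, 0.0062, 0.0064, 0.0082, 0.0394, 0.016] mm 19 deg 2.5 mid [0.603, -0.037, 0.282] end [0.645, -0.117, 0.26] err [0.0002, -0.0004, 0.0004]
```

Emit:
play_rows(steps=[[[-0.0245,0.0092,0.0099,0.0123,0.059,0.024,0.087],[-0.0245,0.0092,0.0099,0.0123,0.059,0.024,0.087],[-0.0245,0.0092,0.0099,0.0123,0.059,0.024,0.087],[-0.0245,0.0092,0.0099,0.0123,0.059,0.024,0.087],[-0.0245,0.0092,0.0099,0.0123,0.059,0.024,0.087],[-0.0245,0.0092,0.0099,0.0123,0.059,0.024,0.087],[-0.0245,0.0092,0.0099,0.0123,0.059,0.024,0.087],[-0.0245,0.0092,0.0099,0.0123,0.059,0.024,0.087],[0,0,0,0,0,0,0.087],[0,0,0,0,0,0,0.087]]])

```text
time_s: 16.35
tool_pos: [0.6448, -0.1178, 0.2583]
tool_rot: [-179.8, 0.0, 94.6]
force: [-0.7, 1.1, 0.6]
grip_width: 0.0869
grasp_force: 0.0
```

```bash
python3 log.py; python3 - <<'E'
from h import *
import pickle
c=read_camera("wrist");S_=silhouettes("wrist","slab");im=c["frame"][:,:,::-1].copy()
print([(round(s["p"],2),np.round(s["extent"])) for s in S_])
for x,y,a in((.6447,-.1169,4.7),):
    T=flat([x,y,a]);q=np.array([[-.005,-.055,.158],[.005,-.055,.158],[.005,.055,.158],[-.005,.055,.158]])@T[:3,:3].T+T[:3,3]
    uv=proj(c,q);print(uv.round());cv2.polylines(im,[uv.round().astype(np.int32)],True,(0,0,255),1)
cv2.imwrite("pics/w2.png",cv2.resize(im,(800,600),interpolation=cv2.INTER_CUBIC))
pickle.dump((c,[s["pixels"] for s in S_]),open("w2.pkl","wb"))
E
```

```text
16.35 [[52.7027, 32.9038, -67.443, 77.348, 30.1103, 89.0543, -7.0163], [0.6448, -0.1178, 0.2583], [-179.8327, 0.0139, 94.603]] [-0.7, 1.1, 0.6] 0.0869 0.0
[(0.89, array([347., 165., 440., 238.])), (0.62, array([255., 127., 270., 242.])), (0.62, array([  0., 173.,  64., 217.])), (0.61, array([123., 210., 204., 304.]))]
[[256. 245.]
 [267. 245.]
 [267. 130.]
 [255. 130.]]
```

View pics/w2.png

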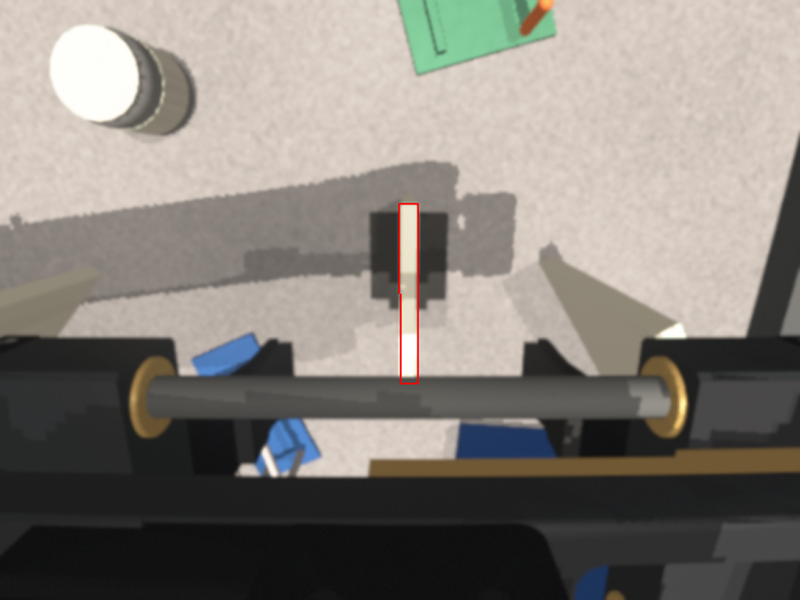

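```bash
python3 - <<'E'
from h import *
c=read_camera("top")
for z in(.15,.2): print(z,ray(c,(304,108),z).round(3),ray(c,(348,77),z).round(3))
from rows import *
p,r,q=cur();rows(p,r,np.array([.6447,-.1169,.120]),tool(94.7,-90,0),8);q=chk(np.array([.6447,-.1169,.120]),tool(94.7,-90,0),q)
E
```

```text
0.15 [ 0.786 -0.118  0.15 ] [ 0.882 -0.247  0.15 ]
0.2 [ 0.771 -0.113  0.2  ] [ 0.863 -0.237  0.2  ]
8 x [-0.0003, -0.0, 0.0175, -0.0001, 0.0003, 0.0005] mm 18 deg 0.0 mid [0.645, -0.116, 0.173] end [0.645, -0.117, 0.12] err [0.0003, -0.0003, 0.0002]
 ik 0.0 [52.0, 36.0, -65.0, 90.0, 33.0, 75.0, -13.0]
```

Emit:
play_rows(steps=[[[-0.0003,0,0.0175,0,0,0,0.087],[-0.0003,0,0.0175,0,0,0,0.07],[-0.0003,0,0.0175,0,0,0,0.06],[-0.0003,0,0.0175,0,0,0,0.05],[-0.0003,0,0.0175,0,0,0,0.05],[-0.0003,0,0.0175,0,0,0,0.05],[-0.0003,0,0.0175,0,0,0,0.05],[-0.0003,0,0.0175,0,0,0,0.05],[0,0,0,0,0,0,0.05],[0,0,0,0,0,0,0.03],[0,0,0,0,0,0,0.02]]], force=50)

```text
time_s: 17.6
tool_pos: [0.6458, -0.1197, 0.1206]
tool_rot: [180.0, 0.2, 94.7]
force: [-0.3, -0.4, 1.0]
grip_width: 0.0408
grasp_force: 0.0
```

Emit:
play_rows(steps=[[[0,0,0,0,0,0,0.005],[0,0,0,0,0,0,0.005],[0,0,0,0,0,0,0.005],[0,0,0,0,0,0,0.005]]])

```text
time_s: 18.0
tool_pos: [0.6452, -0.1199, 0.1198]
tool_rot: [-180.0, 0.2, 94.7]
force: [-1.4, -0.4, 0.6]
grip_width: 0.0102
grasp_force: 0.0
```

```bash
python3 log.py
```

```text
18.0 [[52.4609, 38.0355, -63.7261, 87.6979, 34.8566, 76.1248, -10.2637], [0.6452, -0.1199, 0.1198], [-179.9646, 0.1624, 94.7043]] [-1.4, -0.4, 0.6] 0.0102 0.0
```

Emit:
play_rows(steps=[[[0,0,0,0,0,0,0.005],[0,0,0,0,0,0,0.005],[0,0,-0.005,0,0,0,0.005],[0,0,-0.01,0,0,0,0.005],[0,0,-0.015,0,0,0,0.005],[0,0,-0.02,0,0,0,0.005],[0,0,-0.02,0,0,0,0.005],[0,0,-0.02,0,0,0,0.005],[0,0,-0.02,0,0,0,0.005],[0,0,0,0,0,0,0.005]]])

```text
time_s: 19.0
tool_pos: [0.6468, -0.1189, 0.2337]
tool_rot: [179.7, 0.2, 94.7]
force: [0.6, 1.1, -4.3]
grip_width: 0.0095
grasp_force: 50.0
```

```bash
python3 log.py
cat > m2.py <<'E'
from h import *
# refine rest: rail ends (orange) and plate from top + scene + wrist colour
cs={n:read_camera(n) for n in("scene","top")}
hs={n:cv2.cvtColor(c["frame"],cv2.COLOR_RGB2HSV) for n,c in cs.items()}
ext=dict(scene=[270,190,380,280],top=[180,120,265,190])
def m(n,lo,hi):
    e=ext[n];o=np.zeros((384,512),bool);a=cv2.inRange(hs[n],lo,hi)>0;o[e[1]:e[3],e[0]:e[2]]=a[e[1]:e[3],e[0]:e[2]];return o
og=[m(n,(3,110,60),(20,255,255)) for n in cs];gr=[m(n,(35,50,20),(90,255,255)) for n in cs]
rail=[box(-.05,-.04,-.08,.08,.06,.07),box(-.05,-.04,.07,.08,.006,.065),box(-.05,-.04,-.08,-.07,.006,.065)]
plate=[box(-.07,.05,-.085,.085,0,.006)]
C=list(cs.values())
print("rail",fit(C,og,rail,flat,[.6555,.134,200.5],[.005,.005,3]))
cl=[cv2.morphologyEx((g|o).astype(np.uint8),cv2.MORPH_CLOSE,np.ones((7,7)))>0 for g,o in zip(gr,og)]
print("all",fit(C,cl,plate+rail,flat,[.6555,.134,200.5],[.005,.005,3]))
r=fit(C,cl,plate+rail,flat,[.6555,.134,200.5],[.005,.005,3])[0]
out=[]
for c,n in zip(C,cs):
    e=ext[n];im=c["frame"][e[1]:e[3],e[0]:e[2],::-1];k=400/im.shape[1];im=cv2.resize(im,None,fx=k,fy=k,interpolation=cv2.INTER_CUBIC)
    for pt in(plate,rail):
        for b in pt:
            mm=cv2.resize(render(c,[b],flat(r))[e[1]:e[3],e[0]:e[2]],None,fx=k,fy=k);cn,_=cv2.findContours((mm>.5).astype(np.uint8),0,1);cv2.drawContours(im,cn,-1,(0,0,255),1)
    out.append(im[:320])
h=min(i.shape[0] for i in out);cv2.imwrite("pics/r1.png",np.hstack([i[:h] for i in out]))
E
python3 m2.py
```

```text
19.0 [[53.0915, 33.5134, -67.0768, 79.6611, 30.8698, 86.2084, -7.4113], [0.6468, -0.1189, 0.2337], [179.7301, 0.2053, 94.7173]] [0.6, 1.1, -4.3] 0.0095 50.0
rail (array([6.56683572e-01, 1.34591920e-01, 1.99865795e+02]), np.float64(0.6375204421207211))
all (array([6.56156239e-01, 1.34465388e-01, 2.01101143e+02]), np.float64(0.12873712623670933))
```

View pics/r1.png

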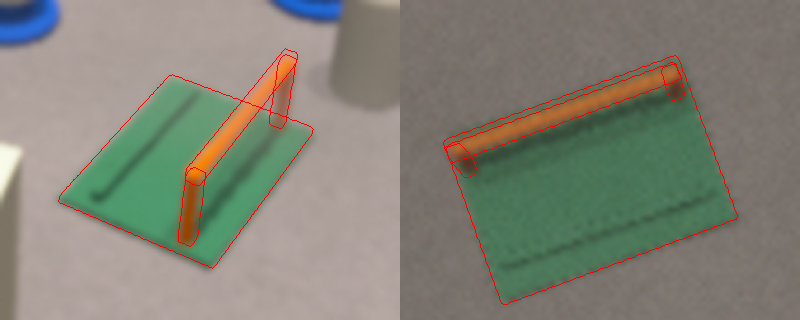

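```bash
cat > st3.py <<'E'
from rows import *
import sys
yaw=200.7;Rr=R.from_euler("z",yaw,degrees=True);O=np.array([.6562,.1345,0]);th=np.radians(22);c_,s_=np.cos(th),np.sin(th)
u=np.array([-s_,0,c_]);n=np.array([c_,0,s_])
r1=Rr*R.from_matrix(np.c_[[0,-1,0],-n,-u])
def target(dx,dz): return O+Rr.apply(np.array([-.016,0,.006])+.005*n+.1118*u+[dx,0,dz])
if __name__=="__main__":
    p,r,q=cur();P=target(float(sys.argv[1]),float(sys.argv[2]));print("target",P.round(4),r1.as_euler("xyz",degrees=True).round(1))
    for k in map(int,sys.argv[3:]): rows(p,r,P,r1,k)
    chk(P,r1,q)
    print("1mm down",r1.inv().apply([0,0,-.001]).round(5),"1mm to rail",r1.inv().apply(Rr.apply([-.001,0,0])).round(5))
    print("height err mm above target0",((p-target(0,0))*1e3).round(1))
E
python3 st3.py .0015 .1 12 ; python3 st3.py .0015 0 10 | grep ik
```

```text
target [0.7046 0.1528 0.2115] [-158.    -0.   110.7]
12 x [0.0212, 0.0097, -0.0004, 0.0317, -0.0042, -0.023] mm 23 deg 2.3 mid [0.69, 0.037, 0.225] end [0.704, 0.152, 0.212] err [-0.0004, -0.0007, 0.0002]
 ik 0.0 [5.0, 53.0, -58.0, 48.0, 38.0, 116.0, -15.0]
1mm down [0.      0.00037 0.00093] 1mm to rail [-0.       0.00093 -0.00037]
height err mm above target0 [ -60.8 -272.8  118.4]
 ik 0.0 [8.0, 56.0, -57.0, 57.0, 39.0, 107.0, -17.0]
```

```bash
python3 st3.py .0015 .08 12 | head -3
```

```text
target [0.7046 0.1528 0.1915] [-158.    -0.   110.7]
12 x [0.0213, 0.01, 0.0013, 0.0317, -0.0042, -0.023] mm 24 deg 2.3 mid [0.691, 0.038, 0.213] end [0.704, 0.153, 0.191] err [-0.0006, 0.0001, -0.0004]
 ik 0.0 [6.0, 54.0, -58.0, 50.0, 38.0, 114.0, -15.0]
```

Emit:
play_rows(steps=[[[0.0213,0.01,0.0013,0.0317,-0.004,-0.023,0.005],[0.0213,0.01,0.0013,0.0317,-0.004,-0.023,0.005],[0.0213,0.01,0.0013,0.0317,-0.004,-0.023,0.005],[0.0213,0.01,0.0013,0.0317,-0.004,-0.023,0.005],[0.0213,0.01,0.0013,0.0317,-0.004,-0.023,0.005],[0.0213,0.01,0.0013,0.0317,-0.004,-0.023,0.005],[0.0213,0.01,0.0013,0.0317,-0.004,-0.023,0.005],[0.0213,0.01,0.0013,0.0317,-0.004,-0.023,0.005],[0.0213,0.01,0.0013,0.0317,-0.004,-0.023,0.005],[0.0213,0.01,0.0013,0.0317,-0.004,-0.023,0.005],[0.0213,0.01,0.0013,0.0317,-0.004,-0.023,0.005],[0.0213,0.01,0.0013,0.0317,-0.004,-0.023,0.005]]])

```text
time_s: 20.3
tool_pos: [0.7043, 0.1535, 0.1887]
tool_rot: [-157.9, -0.2, 110.7]
force: [0.8, -0.3, -4.2]
grip_width: 0.0096
grasp_force: 50.0
```

Emit:
play_rows(steps=[[[0,0,0,0,0,0,0.005],[0,0,0,0,0,0,0.005]]])

```text
time_s: 20.5
tool_pos: [0.7037, 0.1542, 0.1887]
tool_rot: [-157.9, -0.2, 110.8]
force: [-0.0, -0.7, -3.6]
grip_width: 0.0094
grasp_force: 50.0
```

```bash
python3 log.py;python3 st3.py .0015 .02 3 6 ; cat > sl.py <<'E'
from h import *
import st3,sys
# measure held/placed slab: origin + yaw + lean from scene & top
cs=[read_camera(n) for n in("scene","top")];p,r,q=st3.cur()
g0=p-0.0*p;ctr=p+r.as_matrix()[:,2]*.035 if len(sys.argv)<2 else st3.target(0,0)-st3.r1.inv().as_matrix()[2]*0
M=[]
for c,n in zip(cs,("scene","top")):
    g=proj(c,[ctr])[0];s=min(silhouettes(n,"slab"),key=lambda s:np.hypot((s["extent"][0]+s["extent"][2])/2-g[0],(s["extent"][1]+s["extent"][3])/2-g[1]));M.append(s["pixels"]);print(n,g.round(),np.round(s["extent"]))
def pose(v):
    Rr=R.from_euler("z",v[3],degrees=True)*R.from_euler("y",-v[4],degrees=True)*R.from_euler("x",v[5],degrees=True);T=T4(v[0],v[1],v[2],Rr.as_matrix());return T
o=p+r.as_matrix()[:,2]*.1118 if len(sys.argv)<2 else st3.target(0,0)-st3.Rr.apply(st3.u)*.1118
x=fit(cs,M,[box(-.005,.005,-.055,.055,0,.15)],pose,[*o,200.7,22,0],[.005,.005,.005,4,4,4]);print("slab",x[0].round(4),round(x[1],3))
print("in rest frame",(st3.Rr.inv().apply(x[0][:3]-st3.O)*1e3).round(1),"expected origin",(st3.Rr.inv().apply(o-st3.O)*1e3).round(1))
out=[]
for c in cs:
    im=c["frame"][:,:,::-1].copy();g=proj(c,[ctr])[0].astype(int);a,b=g[0]-50,g[1]-50
    im=cv2.resize(im[b:b+100,a:a+100],None,fx=4,fy=4,interpolation=cv2.INTER_CUBIC)
    mm=cv2.resize(render(c,[box(-.005,.005,-.055,.055,0,.15)],pose(x[0]))[b:b+100,a:a+100],None,fx=4,fy=4);cn,_=cv2.findContours((mm>.5).astype(np.uint8),0,1);cv2.drawContours(im,cn,-1,(0,0,255),1);out.append(im)
cv2.imwrite(f"pics/sl{len(sys.argv)}.png",np.hstack(out))
E
python3 sl.py
```

```text
20.5 [[5.1299, 56.651, -55.7118, 44.6544, 39.5525, 115.1946, -10.6734], [0.7037, 0.1542, 0.1887], [-157.8935, -0.1891, 110.7896]] [-0.0, -0.7, -3.6] 0.0094 50.0
target [0.7046 0.1528 0.1315] [-158.    -0.   110.7]
3 x [-0.0006, 0.0073, 0.0176, -0.0006, -0.0008, 0.0009] mm 19 deg 0.1 mid [0.704, 0.153, 0.151] end [0.705, 0.153, 0.132] err [0.0001, -0.0, 0.0]
6 x [-0.0003, 0.0036, 0.0088, -0.0003, -0.0004, 0.0004] mm 10 deg 0.0 mid [0.704, 0.153, 0.151] end [0.704, 0.153, 0.132] err [-0.0002, -0.0001, 0.0001]
 ik 0.0 [7.0, 55.0, -56.0, 55.0, 38.0, 109.0, -16.0]
1mm down [0.      0.00037 0.00093] 1mm to rail [-0.       0.00093 -0.00037]
height err mm above target0 [-2.3  0.8 77.2]
scene [338. 189.] [314. 163. 356. 225.]
top [212. 138.] [186. 131. 211. 160.]
slab [6.663000e-01 1.438000e-01 7.640000e-02 2.049145e+02 1.665260e+01
 2.550900e+00] 4.152
in rest frame [-12.8  -5.1  76.4] expected origin [-9.2  0.8 86.7]
```

View pics/sl1.png

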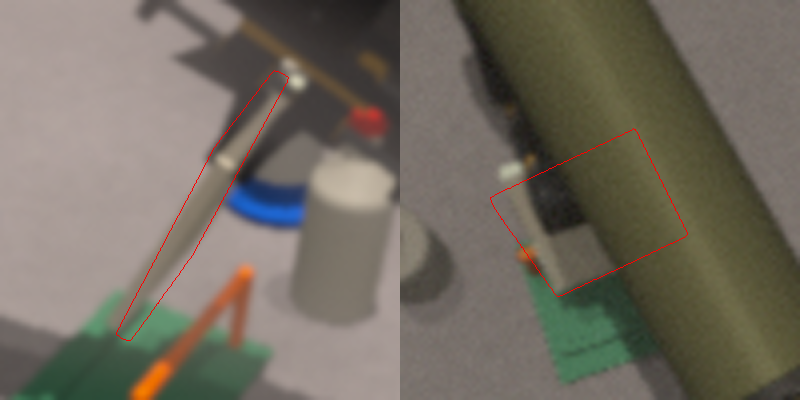

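Emit:
play_rows(steps=[[[-0.0003,0.0036,0.0088,0,0,0,0.005],[-0.0003,0.0036,0.0088,0,0,0,0.005],[-0.0003,0.0036,0.0088,0,0,0,0.005],[-0.0003,0.0036,0.0088,0,0,0,0.005],[-0.0003,0.0036,0.0088,0,0,0,0.005],[-0.0003,0.0036,0.0088,0,0,0,0.005],[0,0,0,0,0,0,0.005],[0,0,0,0,0,0,0.005]]])

```text
time_s: 21.5
tool_pos: [0.7047, 0.1513, 0.1338]
tool_rot: [-158.0, -0.2, 110.7]
force: [0.0, 1.0, -3.4]
grip_width: 0.0098
grasp_force: 50.0
```

```bash
python3 log.py;python3 st3.py .0015 .003 5
```

```text
21.5 [[6.8578, 58.3887, -55.3618, 49.1108, 39.9609, 110.2628, -11.6844], [0.7047, 0.1513, 0.1338], [-157.9769, -0.1821, 110.6562]] [0.0, 1.0, -3.4] 0.0098 50.0
target [0.7046 0.1528 0.1145] [-158.    -0.   110.7]
5 x [0.0003, 0.0015, 0.0035, -0.0001, -0.0006, 0.0001] mm 4 deg 0.0 mid [0.705, 0.152, 0.122] end [0.705, 0.153, 0.115] err [-0.0, 0.0001, 0.0002]
 ik 0.0 [7.0, 56.0, -56.0, 56.0, 38.0, 107.0, -16.0]
1mm down [0.      0.00037 0.00093] 1mm to rail [-0.       0.00093 -0.00037]
height err mm above target0 [-1.3 -2.  22.2]
```

Emit:
play_rows(steps=[[[0.0003,0.0015,0.0035,0,0,0,0.005],[0.0003,0.0015,0.0035,0,0,0,0.005],[0.0003,0.0015,0.0035,0,0,0,0.005],[0.0003,0.0015,0.0035,0,0,0,0.005],[0,0.0008,0.0018,0,0,0,0.005],[0,0,0,0,0,0,0.005],[0,0,0,0,0,0,0.005]]])

```text
time_s: 22.2
tool_pos: [0.7048, 0.1526, 0.1168]
tool_rot: [-158.0, -0.2, 110.7]
force: [0.2, -0.2, -3.4]
grip_width: 0.0096
grasp_force: 50.0
```

Emit:
play_rows(steps=[[[0,0.0004,0.0009,0,0,0,0.005],[0,0.0004,0.0009,0,0,0,0.005],[0,0,0,0,0,0,0.005]]])

```text
time_s: 22.5
tool_pos: [0.7048, 0.1526, 0.1147]
tool_rot: [-158.0, -0.2, 110.7]
force: [-0.4, 0.0, -3.7]
grip_width: 0.0094
grasp_force: 50.0
```

Emit:
play_rows(steps=[[[0,0.0004,0.0009,0,0,0,0.005],[0,0,0,0,0,0,0.005]]])

```text
time_s: 22.7
tool_pos: [0.7049, 0.1526, 0.1137]
tool_rot: [-158.0, -0.2, 110.7]
force: [1.0, 0.1, -4.9]
grip_width: 0.0096
grasp_force: 50.0
```

Emit:
play_rows(steps=[[[0,0.0004,0.0009,0,0,0,0.005],[0,0,0,0,0,0,0.005]]])

```text
time_s: 22.9
tool_pos: [0.7049, 0.1527, 0.1127]
tool_rot: [-158.0, -0.2, 110.7]
force: [0.2, -0.1, -4.7]
grip_width: 0.0095
grasp_force: 50.0
```

Emit:
play_rows(steps=[[[0,0.0004,0.0009,0,0,0,0.005],[0,0,0,0,0,0,0.005]]])

```text
time_s: 23.1
tool_pos: [0.7049, 0.1527, 0.1117]
tool_rot: [-158.0, -0.2, 110.7]
force: [0.2, -0.4, -4.0]
grip_width: 0.0098
grasp_force: 50.0
```

Emit:
play_rows(steps=[[[0,0.0004,0.0009,0,0,0,0.005],[0,0,0,0,0,0,0.005]]])

```text
time_s: 23.3
tool_pos: [0.705, 0.1528, 0.1115]
tool_rot: [-158.0, -0.2, 110.7]
force: [0.6, 0.4, -2.4]
grip_width: 0.0094
grasp_force: 50.0
```

Emit:
play_rows(steps=[[[0,0.0004,0.0009,0,0,0,0.005],[0,0,0,0,0,0,0.005]]])

```text
time_s: 23.5
tool_pos: [0.705, 0.153, 0.1113]
tool_rot: [-158.1, -0.2, 110.7]
force: [0.8, 0.3, 3.5]
grip_width: 0.0094
grasp_force: 50.0
```

Emit:
play_rows(steps=[[[0,0.001,-0.0004,0,0,0,0.005],[0,0,0,0,0,0,0.005]]])

```text
time_s: 23.7
tool_pos: [0.7055, 0.1531, 0.1111]
tool_rot: [-158.0, -0.2, 110.7]
force: [0.2, -0.4, 4.9]
grip_width: 0.0096
grasp_force: 50.0
```

Emit:
play_rows(steps=[[[0,0.001,-0.0004,0,0,0,0.005],[0,0,0,0,0,0,0.005]]])

```text
time_s: 23.9
tool_pos: [0.7061, 0.1533, 0.1109]
tool_rot: [-157.9, -0.2, 110.7]
force: [-2.6, 0.0, 6.3]
grip_width: 0.0098
grasp_force: 50.0
```

Emit:
play_rows(steps=[[[0,0.001,-0.0004,0,0,0,0.005],[0,0,0,0,0,0,0.005]]])

```text
time_s: 24.1
tool_pos: [0.7065, 0.1534, 0.1108]
tool_rot: [-157.8, -0.2, 110.7]
force: [-3.2, -1.1, 7.3]
grip_width: 0.0095
grasp_force: 50.0
```

```bash
python3 log.py; python3 - <<'E'
from h import *
import st3
c=read_camera("scene");p=st3.target(0,0);g=proj(c,[p])[0].astype(int);a,b=g[0]-60,g[1]-35
im=c["frame"][b:b+90,a:a+110,::-1];cv2.imwrite("pics/s5.png",cv2.resize(im,None,fx=6.5,fy=6.5,interpolation=cv2.INTER_CUBIC))
E
```

```text
24.1 [[6.7394, 59.6427, -54.9693, 49.7351, 40.3776, 108.8241, -11.9343], [0.7065, 0.1534, 0.1108], [-157.7586, -0.1623, 110.6799]] [-3.2, -1.1, 7.3] 0.0095 50.0
```

View pics/s5.png

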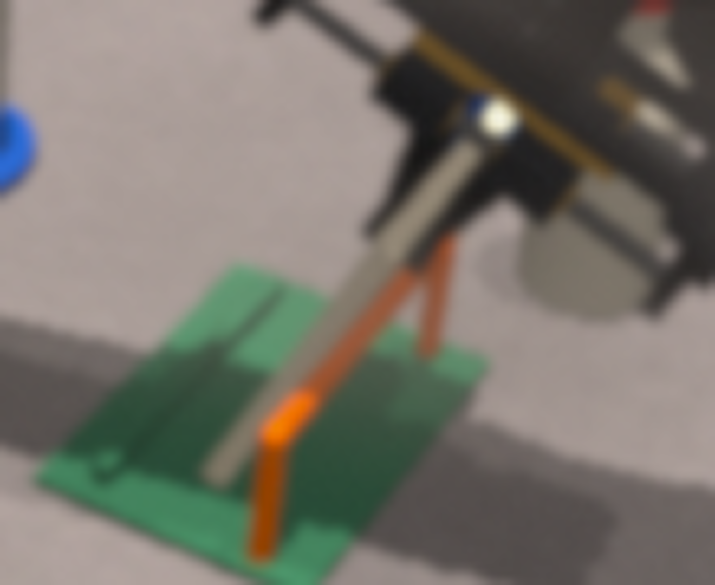

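Emit:
play_rows(steps=[[[0,0,0,0,0,0,0.01],[0,0,0,0,0,0,0.012],[0,0,0,0,0,0,0.016],[0,0,0,0,0,0,0.022],[0,0,0,0,0,0,0.03],[0,0,0,0,0,0,0.036],[0,0,0,0,0,0,0.036],[0,0,0,0,0,0,0.036],[0,0,0,0,0,0,0.036]]], force=5)

```text
time_s: 25.05
tool_pos: [0.708, 0.1539, 0.1099]
tool_rot: [-158.0, -0.2, 110.7]
force: [-0.0, -0.5, -0.2]
grip_width: 0.0357
grasp_force: 0.0
```

Emit:
play_rows(steps=[[[0,0,-0.005,0,0,0,0.036],[0,0,-0.01,0,0,0,0.036],[0,0,-0.015,0,0,0,0.036],[0,0,-0.02,0,0,0,0.036],[0,0,-0.02,0,0,0,0.036],[0,0,-0.02,0,0,0,0.036],[0,0,-0.02,0,0,0,0.036],[0,0,0,0,0,0,0.036]]])

```text
time_s: 25.85
tool_pos: [0.7416, 0.1618, 0.1953]
tool_rot: [-157.1, 0.4, 110.3]
force: [0.1, -0.9, -0.1]
grip_width: 0.0357
grasp_force: 0.0
```

```bash
python3 log.py; python3 - <<'E'
from rows import *
p,r,q=cur();r1=tool(110.7,-90,0);P=np.array([.58,-.05,.33]);rows(p,r,P,r1,12);chk(P,r1,q)
E
```

```text
25.85 [[-7.2143, 58.0897, -29.3796, 30.3143, 24.4909, 117.642, -1.45], [0.7416, 0.1618, 0.1953], [-157.1183, 0.3538, 110.2835]] [0.1, -0.9, -0.1] 0.0357 0.0
12 x [-0.0119, -0.0209, -0.0069, -0.0333, 0.0004, -0.0007] mm 25 deg 1.9 mid [0.653, 0.041, 0.285] end [0.58, -0.05, 0.329] err [-0.0001, -0.0005, -0.0005]
 ik 0.0 [19.0, 10.0, -19.0, 82.0, 3.0, 89.0, 21.0]
```

Emit:
play_rows(steps=[[[-0.0119,-0.0209,-0.0069,-0.0333,0,0,0.036],[-0.0119,-0.0209,-0.0069,-0.0333,0,0,0.036],[-0.0119,-0.0209,-0.0069,-0.0333,0,0,0.036],[-0.0119,-0.0209,-0.0069,-0.0333,0,0,0.036],[-0.0119,-0.0209,-0.0069,-0.0333,0,0,0.036],[-0.0119,-0.0209,-0.0069,-0.0333,0,0,0.036],[-0.0119,-0.0209,-0.0069,-0.0333,0,0,0.036],[-0.0119,-0.0209,-0.0069,-0.0333,0,0,0.036],[-0.0119,-0.0209,-0.0069,-0.0333,0,0,0.036],[-0.0119,-0.0209,-0.0069,-0.0333,0,0,0.036],[-0.0119,-0.0209,-0.0069,-0.0333,0,0,0.036],[0,0,0,0,0,0,0.036]]])

```text
time_s: 27.05
tool_pos: [0.5928, -0.0317, 0.3222]
tool_rot: [-178.1, 0.1, 110.5]
force: [0.4, 0.2, -0.6]
grip_width: 0.0359
grasp_force: 0.0
```

```bash
python3 log.py; python3 m1.py | tail -3; python3 - <<'E'
from h import *
o=[]
for n,(y,x) in(("scene",(125,185)),("top",(110,110))):
    im=read_camera(n)["frame"][y:y+160,x:x+200,::-1];o.append(cv2.resize(im,(400,320),interpolation=cv2.INTER_CUBIC))
cv2.imwrite("pics/end.png",np.hstack(o))
E
```

```text
27.05 [[30.156, 14.4509, -37.164, 79.5496, 9.2655, 90.7043, 14.2217], [0.5928, -0.0317, 0.3222], [-178.0649, 0.1215, 110.5253]] [0.4, 0.2, -0.6] 0.0359 0.0
ink [0.4159 0.0071] 0.447
bottle [0.6745 0.3166] 0.262
spare [0.5578 0.3826] 0.122
```

View pics/end.png

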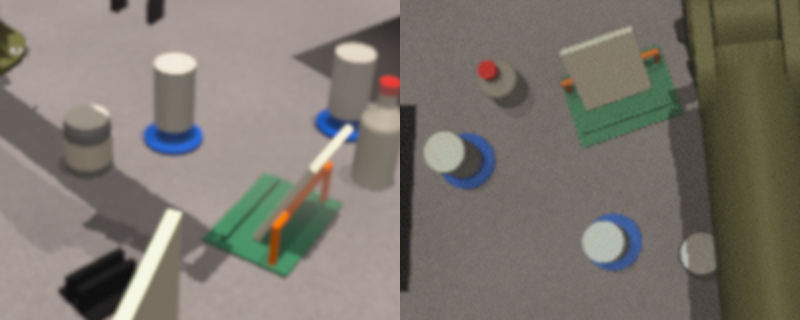

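The final picture shows the beaker upside down on its peg (left view, 175,95). The slab leans on the rail with its foot on the plate (left view 300,200; right view 610,70), and the can, bottle and spare beaker have not moved. I'll hand in.

```bash
python3 -c "from cell import *; print(sign_off())"
```

```text
the job is handed in; nothing more can be done
None
```

I handed the job in at about 28 s of the 66 s allowed: the beaker is upside down and fully down on the free peg, the slab leans on the orange rail with its foot between the rail and the toe strip, and the spare beaker, ink can and wash bottle are where they were; one wrist joint came within 0.02° of its range limit as the arm backed away from the slab, but no reading passed the limit.

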